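Thread the washed feeder rings on their shaft and hang them in the hopper

ROBOT

A 6-joint arm with a two-finger parallel gripper is mounted at the origin on the work surface. World frame = base frame: x ahead of the robot, y to its left, z up, the work surface at z = 0. Lengths are in m, angles in degrees, forces in N, time in s.
With the tool pointing down it reaches from about 0.275 to 0.875 m from the base axis. Payload 12.5 kg.
Tool frame: the origin (TCP) lies on the centre line of the jaws, within the pads' length; the fingertips stand 19 mm ahead of it and the grasp point (between the pads) is the TCP; x points along the fingers, y is the direction in which the jaws open and shut, and the axes are right-handed (so a half turn about x gives the same grasp; the last joint's range is limited). The gripper opens to 85 mm and grips with 20 to 120 N. Pads are 22 mm wide; open, the fingers measure 114 mm over their backs; the gripper's body (76 mm by 85 mm) begins 54 mm behind the grasp point. The pads swing forward as they close: fully open they stand 13 mm farther back than shut.
Start: joints at [65.455, 20.094, 94.641, -0, 65.266, -4.847], TCP at [0.185, 0.518, 0.25] pointing down, gripper open.
Joint ranges: [-157.81, 157.81], [-45, 120.19], [0.68, 151.7], [-89.99, 269.99], [4.06, 180], [-164.3, 164.3]. Speed limits (degrees/s): [127.2, 127.2, 159.86, 180, 180, 180].

INTERFACE

Orientations are given as a 3x3 rotation matrix whose columns are the frame's x, y, z axes.
In Python, from workcell import ctrl, imaging gives the robot as it stands. The module is installed in compiled form; this text tells all that it offers.
- The arm moves only by the tool servo_tool, never from a script. Its argument "motion" is a list of rows, each a list of 3 entries, a list of its own where there are three numbers: the shift along the tool's x, y, z scaled (see below), then the turn, a rotation vector about the tool's x, y, z scaled (see below), then the opening, from 0 (shut) to 1 (fully open). A call has 1 to 20 rows; each row shifts and turns the commanded pose from where the row before left it, along the tool's axes as they then stand; what a row does not reach is not made up. The controller multiplies each number of a shift by 40 mm and each number of a turn by 0.08 rad. A row lasts 1/10 s, in which the tool goes at most 50 mm and 8.59 degrees, less where a joint would pass 70% of its speed; a pose out of reach is approached as far as the arm can. A call with a number of a shift or a turn outside -1 to 1 is refused whole. A call with a gripper value outside its range is refused whole. The fingers move at their own pace and stop on an object; "squeeze" is the grip in N (left out, the last holds). Time passes only in rows, so rows that do not move let the fingers close. It gives the time, the measured TCP pose, the force and the opening at its end, in the units of the state.
- ctrl.get_state(): the state, without advancing time (a new reading comes with each control period).
- imaging.get_image(name): name is "scene" or "top"; returns (picture, depth): 420x560x3 uint8, red, green, blue; 420x560 float32, m along the optical axis (not along the pixel's ray), 0 where there is no reading.
- imaging.camera_model(name): a dict with "fovy" (degrees; the focal length in pixels is half the picture's height over the tangent of half this angle, whatever the lens; pixels are square), "cx", "cy" (the principal point, pixels), "rvec" (rotation vector, rad) and "tvec" (3), from world to camera coordinates, as OpenCV has them. Camera axes: x right, y down, z forward; pixel columns grow to the right and rows downward; lengths in m; the calibration is good to about 2 mm. A picture is of the moment at which its call begins. camera_model takes no time and is no camera call.
- ctrl.hand_in(): hands the job in, once; it reports no verdict.
The state is a dict: "time": time; "joint_pos": joint angles; "joint_vel": joint speeds; "joint_efforts": joint torques, N m; "ee_pos": TCP position; "tcp_rot": TCP orientation; "force": force on the tool from outside, world axes, zero at the start; "torque": the same for the moment, N m; "opening": finger opening in m.
Only numpy, scipy, OpenCV 4.12 (cv2) and the standard library are available. Lean on these libraries where they do the work, as an engineer would, in place of code of your own. Each camera call takes 0.05 s, during which the arm holds its last target.

TASK

Pick up the square steel shaft with the block handle, run it through all three rings standing on edge in the little wooden drying rack, and lift them off together as one stack. Then lay the loaded shaft across the feeder's open hopper, seated in the two notches of its end walls with the handle outside, so that all three rings hang inside the hopper, and let go. Leave the other things on the ledge where they are.

Things in the scene. Friction and masses are not known exactly. Their poses are not given: they have to be found in the camera images.
- shaft_grip (a point): centre of the shaft's white block handle (60 long, 24 wide, 30 high); 15 above the ledge at the start. Own x runs along the bar from handle to tip, z up. The steel bar, 8 x 8 square, leaves the handle's front face 30 ahead of this point, flush with its underside (bar axis 11 below this point); tip 195 ahead, last 10 tapered. 80 to 125 g, mostly the bar.
- shaft_mid (a point): point on the bar's axis, 110 ahead of shaft_grip along x and 11 below it (80 ahead of the handle's front face, 85 behind the tip); same axes as shaft_grip. The loaded bar balances in the hopper when this point is midway between the notches.
- ring0_c (a point): centre of a dark hard silicone ring, outer diameter 56, hole diameter 24, 12 thick, 22 to 37 g, standing on edge in a rack slot; its own y is the hole's axis. Centre 38 above the ledge. The three rings are alike.
- ring1_c (a point): centre of the second ring, in the middle slot, as ring0_c
- ring2_c (a point): centre of the third ring, as ring0_c
- rack_mid (a point): centre of the middle ring's place, 38 above the ledge. The holes' common axis is own y; ring slots at y -19, 0, +19; z up.
- rack: fixed wooden drying rack, origin under its centre, axes as rack_mid. Base 70 (x) by 72 (y), 10 high. Slot dividers and side walls reach 40 above the ledge, but only beyond 17 from the centre line in x, so the bar can pass along y between them. Rings stand with 1.5 play on each face and come out straight up.
- hopper_seat (a point): midway between the two notches, at the height of the bar's axis when seated (151 above the ledge); own y runs from notch to notch, z up. The bar may lie either way round. The end walls lie 55 to 60 from this point along y. Each notch: flat bottom 12 wide at height 147, sides upright for 6, then flaring to 30 wide at the rim, height 165.
- feeder: fixed white feeder, origin under its centre, axes as hopper_seat. Base 160 (x) by 180 (y), 95 high; open hopper on it 140 by 120 outside, walls 5, inner floor at 95, rim at 165. A 22 high tray reaches 125 from the centre on the -x side. The clear lid stands up from the +x wall, leaning away, to height 293.
- jar: closed glass jar, diameter 76, 120 high, origin under its centre; bystander
- scoop: white plastic scoop, 165 long, 32 high, origin under its cup; bystander
- tong: stainless tong lying flat, 200 long, 17 high or less, origin under its middle; bystander
- feeding_ring: large hard silicone feeding ring lying flat, diameter 110, 18 high, not one of the three; origin under its centre; bystander
- bowl: steel bowl, diameter 120, 45 high, origin under its centre; bystander
- brush: cleaning brush lying flat along its own x; bystander
Things that resemble listed ones, but are neither listed nor needed, are in the scene too. What is shaped like the part that bears ring2_c but orange or pink is not meant.

How it is judged (in metres and radians):
On the way, in this order (a step that is already met when the one before it is completed fails the run):
1. the bar runs through all three rings (x of ring0_c in the frame of shaft_mid between -0.072 and 0.075 m and y of ring0_c in the frame of shaft_mid between -0.011 and 0.011 m and z of ring0_c in the frame of shaft_mid between -0.013 and 0.012 m and x of ring1_c in the frame of shaft_mid between -0.072 and 0.075 m and y of ring1_c in the frame of shaft_mid between -0.011 and 0.011 m and z of ring1_c in the frame of shaft_mid between -0.013 and 0.012 m and x of ring2_c in the frame of shaft_mid between -0.072 and 0.075 m and y of ring2_c in the frame of shaft_mid between -0.011 and 0.011 m and z of ring2_c in the frame of shaft_mid between -0.013 and 0.012 m), for 0.2 s.
2. the three rings are lifted clear of the rack together on the bar (all of step 1 and height (world z) of each of ring0_c, ring1_c, ring2_c above 0.09 m), for 0.2 s.
At the end, for the whole second after the job is handed in: The bar lies in both notches: its mid point within 6 mm sideways, 23 mm lengthways and 4 mm in height of the seat, its axis within 4 degrees of the line between the notches; all three rings are still threaded on the bar (centre within about 11 mm of its axis) and hang inside the hopper (all of step 1 and x of ring0_c in the frame of hopper_seat between -0.055 and 0.055 m and y of ring0_c in the frame of hopper_seat between -0.055 and 0.055 m and x of ring1_c in the frame of hopper_seat between -0.055 and 0.055 m and y of ring1_c in the frame of hopper_seat between -0.055 and 0.055 m and x of ring2_c in the frame of hopper_seat between -0.055 and 0.055 m and y of ring2_c in the frame of hopper_seat between -0.055 and 0.055 m and x of shaft_mid in the frame of hopper_seat between -0.006 and 0.006 m and y of shaft_mid in the frame of hopper_seat between -0.023 and 0.023 m and z of shaft_mid in the frame of hopper_seat between -0.004 and 0.004 m and angle between the x axis of shaft_mid and the y axis of hopper_seat, either way round below 0.07 rad); the robot touches nothing.
It fails at once if the jar, scoop, tong, feeding ring, bowl or brush is moved by more than 30 mm (distance of any of jar, scoop, tong, feeding_ring, bowl, brush from where it was at the start of the episode above 0.03 m).
It also fails if it takes over 64 s, if anything falls off the work surface, if the arm or the gripper's body presses on something with over 40 N, if the wrist force passes 120 N, or if a joint passes its speed limit or range.

## Working session

There is one attempt and no reset: what is moved stays moved. The work goes in short steps, Python scripts to look and compute and a tool call to move; the robot and the scene stay as the last step left them, time stands still between calls to the robot, and variables do not carry over. Pictures are saved under pics/ and viewed, and the job is handed in when it is done.

Besides the shell and the picture viewer there is one more tool, called as a command line: name --argument value ..., lists and objects as JSON in quotes. servo_tool: Moves the arm, as the interface text tells. Its arguments: {"type":"object","properties":{"motion":{"type":"array","items":{"type":"array"}},"squeeze":{"type":"number"}},"required":["motion"]}

```bash
mkdir -p pics; cat > h.py <<'E'
import numpy as np, cv2
from workcell import ctrl, imaging
def grab(n,tag):
    im,d=imaging.get_image(n); np.savez(f'{tag}_{n}.npz',im=im,d=d)
    cv2.imwrite(f'pics/{tag}_{n}.png',im[:,:,::-1]); return im,d
def load(n,tag):
    z=np.load(f'{tag}_{n}.npz'); return z['im'],z['d']
def cam(n):
    m=imaging.camera_model(n); f=210/np.tan(np.radians(m['fovy'])/2)
    R,_=cv2.Rodrigues(np.array(m['rvec'],float)); return f,m['cx'],m['cy'],R,np.array(m['tvec'],float).ravel(),m
def onplane(n,px,z):
    f,cx,cy,R,t,m=cam(n); px=np.atleast_2d(np.array(px,float))
    c=np.c_[(px[:,0]-cx)/f,(px[:,1]-cy)/f,np.ones(len(px))]@R; o=-R.T@t
    s=(z-o[2])/c[:,2]; return o+c*s[:,None]
def cloud(n,d):
    f,cx,cy,R,t,m=cam(n); v,u=np.mgrid[0:d.shape[0],0:d.shape[1]]
    P=np.stack([(u-cx)/f*d,(v-cy)/f*d,d],-1); W=(P-t)@R; W[d<=0]=np.nan; return W
def proj(n,P):
    f,cx,cy,R,t,m=cam(n); c=np.atleast_2d(P)@R.T+t
    return np.c_[c[:,0]/c[:,2]*f+cx,c[:,1]/c[:,2]*f+cy]
E
python3 - <<'E'
from h import *
for n in('scene','top'):
    grab(n,'a'); print(imaging.camera_model(n)); f,cx,cy,R,t,m=cam(n); print(f,-R.T@t)
print(ctrl.get_state())
E
```

```text
{'fovy': 53.88407889930543, 'cx': 281.3289482752278, 'cy': 213.54883650701797, 'rvec': array([ 2.19016173,  0.52393782, -0.25939932]), 'tvec': array([-0.44544307, -0.05390548,  1.34126277])}
413.18096489590926 [ 0.89310474 -0.76368474  0.78705826]
{'fovy': 56.701750562317535, 'cx': 279.54884390206735, 'cy': 208.68050984078045, 'rvec': array([ 2.14239383, -2.18676805,  0.1321304 ]), 'tvec': array([-0.0160094 ,  0.53707184,  1.15421292])}
389.18405836829675 [ 0.39984954 -0.01825356  1.20859302]
{'time': 0.1, 'joint_pos': array([ 6.54572510e+01,  2.01232320e+01,  9.46731978e+01, -7.57662689e-04,
        6.52654720e+01, -4.84754163e+00]), 'joint_vel': array([ 0.03779544, -0.11790034, -0.02463117,  0.05405984, -0.06637732,
       -0.05109419]), 'joint_efforts': array([-2.09234090e-04, -5.06838584e+01, -2.91871244e+01, -9.24072151e-05,
        2.71751342e-03, -1.72095503e-05]), 'ee_pos': array([0.18522487, 0.5175773 , 0.24979387]), 'tcp_rot': array([[-4.37838569e-04,  3.37011055e-01,  9.41500588e-01],
       [-9.87767631e-04,  9.41500073e-01, -3.37011330e-01],
       [-9.99999416e-01, -1.07754036e-03, -7.93364340e-05]]), 'force': array([ 0.28391644, -0.63009856,  0.46940022]), 'torque': array([-0.03899852,  0.01191778, -0.07708238]), 'opening': 0.08526066346024933}
```

View pics/a_scene.png

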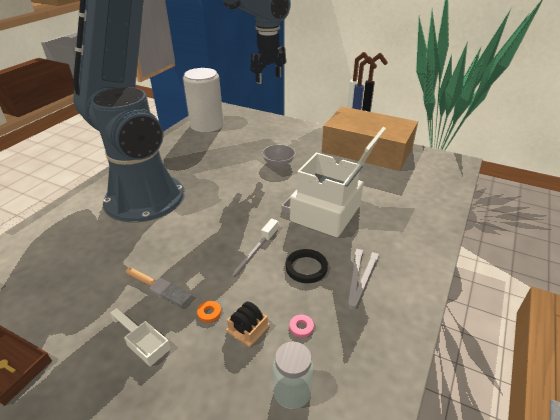

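View pics/a_top.png

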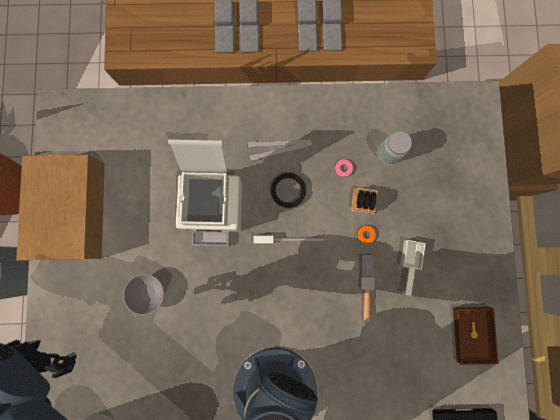

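The shaft handle is at top px (263,239), with its bar pointing right (-y). The rack is at (366,200) and the hopper at (204,198). Lookalikes to avoid: orange ring (367,234), pink ring (344,168), big feeding ring (288,190), brush handle (367,300), scoop (412,255). Next I'll look at close crops.

```bash
python3 - <<'E'
from h import *
im,d=load('top','a'); W=cloud('top',d)
def crop(im,x0,y0,x1,y1,k): return cv2.resize(im[y0:y1,x0:x1,::-1],None,fx=k,fy=k,interpolation=cv2.INTER_NEAREST)
a=crop(im,245,220,335,260,8)
b=crop(im,340,180,395,220,7); c=crop(im,165,135,250,250,4)
h=max(b.shape[0],c.shape[0]); o=np.zeros((h,b.shape[1]+c.shape[1],3),np.uint8); o[:b.shape[0],:b.shape[1]]=b; o[:c.shape[0],b.shape[1]:]=c
cv2.imwrite('pics/c1.png',a); cv2.imwrite('pics/c2.png',o)
s,_=load('scene','a'); cv2.imwrite('pics/c3.png',np.hstack([crop(s,220,290,280,350,6),crop(s,225,210,285,280,5)[:350].repeat(1,0) if 0 else cv2.resize(crop(s,225,215,285,275,6),(360,360))]))
cv2.imwrite('pics/c4.png',crop(s,270,120,400,240,5))
E
```

```text
(no output)
```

View pics/c1.png

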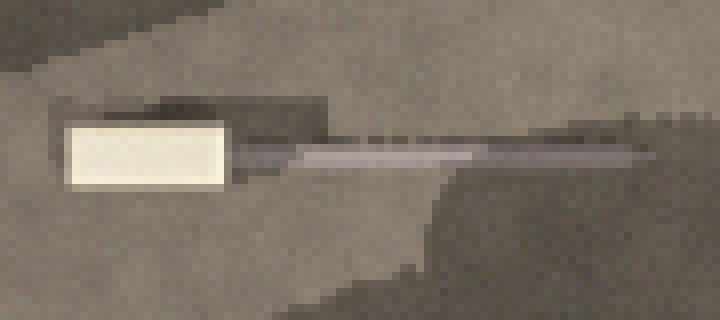

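View pics/c2.png

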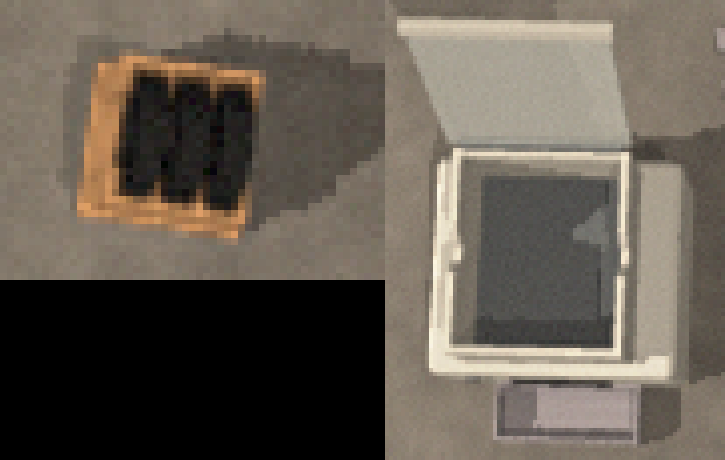

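View pics/c3.png

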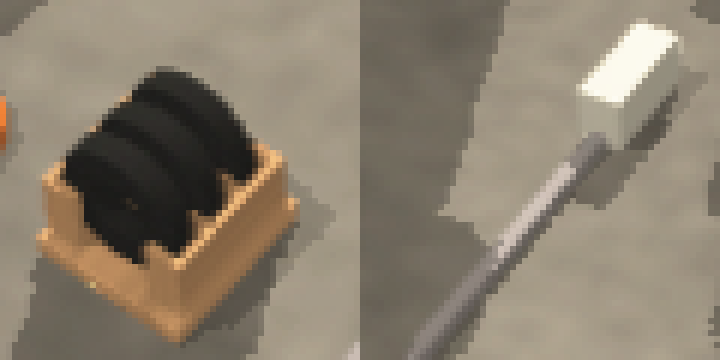

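View pics/c4.png

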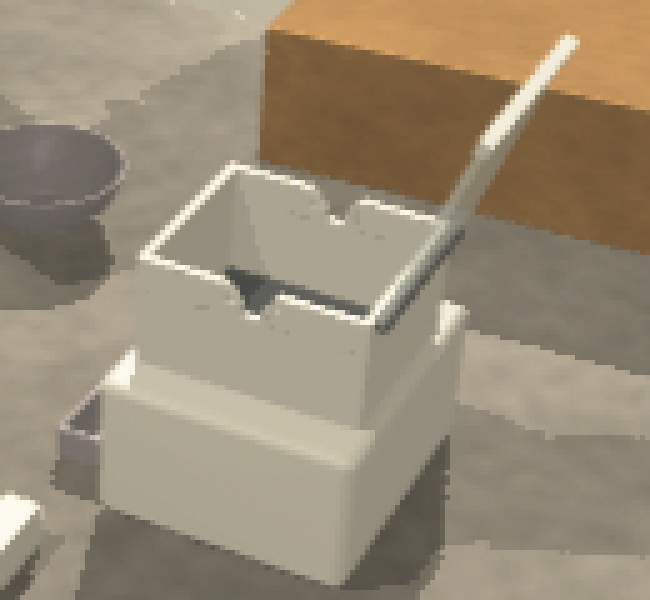

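The crops show a white handle with a grey bar (shaft), a light-wood rack with three dark rings and a roughly horizontal hole axis, and the hopper with its two notches on the left and right walls in the top view. Now to measure them.

```bash
cat > m.py <<'E'
from h import *
im,d=load('top','a'); W=cloud('top',d); hsv=cv2.cvtColor(im,cv2.COLOR_RGB2HSV)
def comp(mask,seed):
    n,l,s,c=cv2.connectedComponentsWithStats(mask.astype(np.uint8),connectivity=4); k=l[seed[1],seed[0]]; assert k>0; return l==k
def rect(m):
    p=np.argwhere(m)[:,::-1].astype(np.float32); return cv2.minAreaRect(p),p
def show(nm,m,z):
    r,p=rect(m); b=onplane('top',cv2.boxPoints(r),z); c=onplane('top',[r[0]],z)[0]; e=np.linalg.norm(np.diff(b[:3],axis=0),axis=1)
    print(nm,'n',len(p),'rect',r,'c',c.round(4),'centroid',onplane('top',[p.mean(0)],z)[0].round(4),'sides(+1px short)',e.round(4),'depthz',np.nanmedian(W[m][:,2]).round(4))
    w=onplane('top',p,z)[:,:2]; u,s,v=np.linalg.svd(w-w.mean(0)); print('  main axis deg',np.degrees(np.arctan2(v[0,1],v[0,0])).round(2))
V=hsv[:,:,2].astype(int);S=hsv[:,:,1].astype(int)
hm=comp((V>190)&(np.indices(V.shape)[0]>200),(263,239)); show('handle',hm,.030)
# bar: 
box=np.zeros(V.shape,bool); box[234:245,280:328]=True
# dark rings
rm=(V<55); box=np.zeros(V.shape,bool); box[183:216,354:379]=True
n,l,s,c=cv2.connectedComponentsWithStats((rm&box).astype(np.uint8)); print(s[1:],c[1:])
show('rings',rm&box,.05)
H=hsv[:,:,0]
wood=(H>8)&(H<20)&(S>100)&(V>90); bb=np.zeros(V.shape,bool); bb[180:220,340:390]=True
show('rackwood',wood&bb,.04)
hi=W[:,:,2]
sub=np.zeros(V.shape,bool); sub[160:240,160:250]=True
rim=sub&(np.abs(hi-.165)<.006); show('rim',rim,.165)
print('rim bbox',np.argwhere(rim).min(0),np.argwhere(rim).max(0))
E
python3 m.py
```

```text
handle n 133 rect ((263.0, 239.0), (6.0, 18.0), 90.0) c [0.4456 0.0249 0.03  ] centroid [0.4456 0.0249 0.03  ] sides(+1px short) [0.0544 0.0181] depthz 0.0297
  main axis deg -91.22
[[357 191  19  19 287]] [[366.19163763 199.82578397]]
rings n 287 rect ((366.2567443847656, 199.95945739746094), (18.248287200927734, 16.604297637939453), 9.462321281433105) c [ 0.5556 -0.2882  0.05  ] centroid [ 0.556 -0.288  0.05 ] sides(+1px short) [0.0507 0.0549] depthz 0.0598
  main axis deg -104.44
rackwood n 249 rect ((363.9692687988281, 200.24615478515625), (24.310806274414062, 24.06273651123047), 7.125016689300537) c [ 0.5562 -0.2836  0.04  ] centroid [ 0.5538 -0.2739  0.04  ] sides(+1px short) [0.0739 0.0739] depthz 0.0249
  main axis deg -178.61
rim n 440 rect ((202.351806640625, 196.5563201904297), (44.87772750854492, 54.28622817993164), 2.385944128036499) c [0.5583 0.1822 0.165 ] centroid [0.5688 0.1828 0.165 ] sides(+1px short) [0.1484 0.1225] depthz 0.1648
  main axis deg 176.57
rim bbox [169 179] [223 225]
```

```bash
cat > m2.py <<'E'
from m import *
print('-----')
def pca(w):
    c=w.mean(0); u,s,v=np.linalg.svd(w-c,full_matrices=False); return c,np.degrees(np.arctan2(v[0,1],v[0,0]))
# bar: greyish-purple vs. ground: use b-channel minus ground
R,G,B=[im[:,:,i].astype(int) for i in range(3)]
f=(B-G)
pts=[]
for u in range(276,326):
    col=f[233:247,u].astype(float); w=np.clip(col-np.median(col)-4,0,None)
    if w.sum()>0: pts.append([u,(w*np.arange(233,247)).sum()/w.sum()])
pts=np.array(pts); P=onplane('top',pts,.007); k=np.polyfit(P[:,1],P[:,0],1); print('bar x=',k,'deg',np.degrees(np.arctan(k[0])),'resid',np.std(P[:,0]-np.polyval(k,P[:,1])),'n',len(P),'y range',P[:,1].min(),P[:,1].max(),'at y=.0249',np.polyval(k,.0249))
for n in('top','scene'):
    i2,d2=load(n,'a'); W2=cloud(n,d2); z=W2[:,:,2]
    hs=cv2.cvtColor(i2,cv2.COLOR_RGB2HSV)
    def near(x,y,r): return np.hypot(W2[:,:,0]-x,W2[:,:,1]-y)<r
    m=near(.446,.025,.06)&(np.abs(z-.030)<.003); q=W2[m][:,:2]; r=cv2.minAreaRect(q.astype(np.float32)); print(n,'handle top',m.sum(),q.mean(0).round(4),r)
    m=near(.556,-.285,.07)&(hs[:,:,2]<60)&(z>.045)&(z<.075); q=W2[m]
    print(n,'rings',m.sum(),q.mean(0).round(4),q.min(0).round(4),q.max(0).round(4))
    m=near(.556,-.285,.07)&(hs[:,:,1]>100)&(hs[:,:,2]>80)&(np.abs(z-.04)<.004); q=W2[m][:,:2].astype(np.float32); print(n,'wood40',len(q),cv2.minAreaRect(q),q.mean(0))
    m=near(.556,-.285,.07)&(hs[:,:,1]>100)&(hs[:,:,2]>80)&(np.abs(z-.01)<.004); q=W2[m][:,:2].astype(np.float32); print(n,'wood10',len(q),cv2.minAreaRect(q))
    m=near(.558,.182,.12)&(np.abs(z-.165)<.003)&(hs[:,:,2]>150);m&=~((W2[:,:,0]>.64)); q=W2[m][:,:2].astype(np.float32); print(n,'rim',len(q),cv2.minAreaRect(q))
    m=near(.558,.182,.14)&(np.abs(z-.095)<.003); q=W2[m][:,:2].astype(np.float32); print(n,'base',len(q),cv2.minAreaRect(q))
E
python3 m2.py | sed '1,/-----/d'
```

```text
bar x= [0.02464729 0.44593631] deg 1.4118997851087456 resid 0.0011266309892382865 n 49 y range -0.16530213648507905 -0.014288097015497513 at y=.0249 0.4465500277206537
top handle top 128 [0.4467 0.0257] ((0.447121798992157, 0.02493971213698387), (0.05469238758087158, 0.0212569423019886), 88.74089813232422)
top rings 240 [ 0.5549 -0.2872  0.0604] [ 0.5281 -0.314   0.0453] [ 0.5826 -0.2617  0.0709]
top wood40 88 ((0.5592087507247925, -0.28915703296661377), (0.06079118698835373, 0.06653641164302826), 79.54061889648438) [ 0.559953  -0.2877894]
top wood10 87 ((0.5580956935882568, -0.2875051498413086), (0.06914428621530533, 0.06799031794071198), 80.65747833251953)
top rim 288 ((0.5579096674919128, 0.18192535638809204), (0.12066470086574554, 0.14428327977657318), 87.1248779296875)
top base 1913 ((0.5552904605865479, 0.18161405622959137), (0.17696477472782135, 0.15804573893547058), 87.40768432617188)
scene handle top 114 [0.45   0.0242] ((0.4495185911655426, 0.027075596153736115), (0.024493077769875526, 0.060314785689115524), 0.5523644685745239)
scene rings 467 [ 0.565  -0.2923  0.0588] [ 0.533  -0.3162  0.0451] [ 0.5889 -0.2638  0.069 ]
scene wood40 121 ((0.5623897314071655, -0.28839269280433655), (0.06128442659974098, 0.0658341571688652), 79.61064147949219) [ 0.5791992  -0.29801223]
scene wood10 206 ((0.5735732316970825, -0.30698350071907043), (0.0952150970697403, 0.051085807383060455), 34.9315299987793)
scene rim 208 ((0.5560487508773804, 0.18330207467079163), (0.12811973690986633, 0.13798858225345612), 89.9722671508789)
scene base 614 ((0.5581125617027283, 0.18196892738342285), (0.178898423910141, 0.1569276601076126), 87.82845306396484)
```

```bash
cat > plan.py <<'E'
import sys
from h import *
# usage: plan.py x y z yaw   -> total units (40mm shift in tool axes *after* turn, turn about x)
x,y,z,yaw=map(float,sys.argv[1:5]); s=ctrl.get_state(); R=s['tcp_rot']
print('t',round(s['time'],2),'pos',s['ee_pos'].round(4),'open',round(s['opening'],4),'F',s['force'].round(2),'T',s['torque'].round(2))
c=np.radians(yaw); Rg=np.array([[0,np.cos(c),np.sin(c)],[0,np.sin(c),-np.cos(c)],[-1,0,0]])
d=np.array([x,y,z])-s['ee_pos']
print('yaw now',np.degrees(np.arctan2(R[1,1],R[0,1])).round(2),'tilt tool x',R[:,0].round(4),'turn units (tool)',(cv2.Rodrigues(R.T@Rg)[0].ravel()/.08).round(3))
print('shift units now-axes',(R.T@d/.04).round(3),' after-turn axes',(Rg.T@d/.04).round(3)); print('j',s['joint_pos'].round(1))
E
python3 plan.py .447 .025 .12 -1.4
```

```text
t 0.1 pos [0.1852 0.5176 0.2498] open 0.0853 F [ 0.28 -0.63  0.47] T [-0.04  0.01 -0.08]
yaw now 70.31 tilt tool x [-4.e-04 -1.e-03 -1.e+00] turn units (tool) [1.5644e+01 8.0000e-03 1.2000e-02]
shift units now-axes [ 3.254 -9.385 10.312]  after-turn axes [ 3.245  6.843 12.151]
j [65.5 20.1 94.7 -0.  65.3 -4.8]
```

servo_tool --motion '[[[0,0,0],[0.978,0,0],1],[[0,0,0],[0.978,0,0],1],[[0,0,0],[0.978,0,0],1],[[0,0,0],[0.978,0,0],1],[[0,0,0],[0.978,0,0],1],[[0,0,0],[0.978,0,0],1],[[0,0,0],[0.978,0,0],1],[[0,0,0],[0.978,0,0],1],[[0,0,0],[0.978,0,0],1],[[0,0,0],[0.978,0,0],1],[[0,0,0],[0.978,0,0],1],[[0,0,0],[0.978,0,0],1],[[0,0,0],[0.978,0,0],1],[[0,0,0],[0.978,0,0],1],[[0,0,0],[0.978,0,0],1],[[0,0,0],[0.978,0,0],1]]'

```text
time: 1.7
ee_pos: [0.1853, 0.5176, 0.2499]
tcp_rot: [[-0.0, 1.0, -0.028], [-0.001, -0.028, -1.0], [-1.0, -0.0, 0.001]]
force: [-0.2, 0.3, -0.4]
opening: 0.0856
```

servo_tool --motion '[[[0,0.2,0.4],[0,0,0],1],[[0,0.4,0.7],[0,0,0],1],[[0,0.49,0.86],[0,0,0],1],[[0,0.49,0.86],[0,0,0],1],[[0,0.49,0.86],[0,0,0],1],[[0,0.49,0.86],[0,0,0],1],[[0,0.49,0.86],[0,0,0],1],[[0,0.49,0.86],[0,0,0],1],[[0.2,0.49,0.86],[0,0,0],1],[[0.2,0.49,0.86],[0,0,0],1],[[0.3,0.49,0.86],[0,0,0],1],[[0.4,0.49,0.86],[0,0,0],1],[[0.5,0.49,0.86],[0,0,0],1],[[0.6,0.49,0.86],[0,0,0],1],[[0.6,0.36,0.73],[0,0,0],1],[[0.4,0,0],[0,0,0],1],[[0,0,0],[0,0,0],1],[[0,0,0],[0,0,0],1]]'

```text
time: 3.5
ee_pos: [0.4466, 0.0254, 0.1225]
tcp_rot: [[-0.001, 1.0, -0.025], [0.0, -0.025, -1.0], [-1.0, -0.001, -0.0]]
force: [0.3, 0.1, 0.1]
opening: 0.0857
```

```bash
python3 plan.py .447 .025 .023 -1.4; python3 -c "
from h import *
for n in ('top','scene'): grab(n,'b')
a=load('scene','b')[0][180:330,180:330,::-1]; b=load('top','b')[0][190:290,215:335,::-1]
cv2.imwrite('pics/b_c.png',np.hstack([cv2.resize(a,(400,400)),cv2.resize(b,(400,400))]))"
```

```text
t 3.5 pos [0.4466 0.0254 0.1225] open 0.0857 F [0.31 0.06 0.1 ] T [-0.02 -0.06  0.06]
yaw now -1.41 tilt tool x [-7.e-04  1.e-04 -1.e+00] turn units (tool) [-0.003 -0.001  0.009]
shift units now-axes [2.488 0.012 0.01 ]  after-turn axes [2.488 0.01  0.01 ]
j [ -2.7  20.8 115.7   0.   43.5  -1.3]
```

View pics/b_c.png

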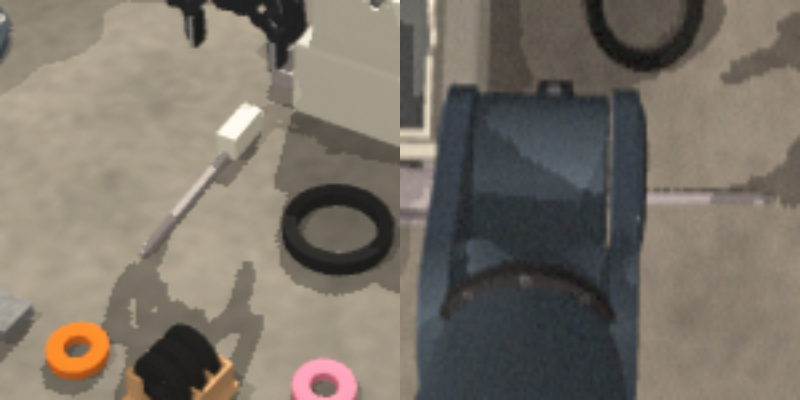

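servo_tool --motion '[[[0.5,0,0],[0,0,0],1],[[0.6,0,0],[0,0,0],1],[[0.6,0,0],[0,0,0],1],[[0.5,0,0],[0,0,0],1],[[0.27,0,0],[0,0,0],1],[[0,0,0],[0,0,0],1],[[0,0,0],[0,0,0],0.5],[[0,0,0],[0,0,0],0.3],[[0,0,0],[0,0,0],0],[[0,0,0],[0,0,0],0],[[0,0,0],[0,0,0],0],[[0,0,0],[0,0,0],0],[[0,0,0],[0,0,0],0],[[0,0,0],[0,0,0],0]]' --squeeze 80

```text
time: 5.0
ee_pos: [0.4473, 0.0251, 0.0242]
tcp_rot: [[0.001, 1.0, -0.025], [-0.0, -0.025, -1.0], [-1.0, 0.001, 0.0]]
force: [-1.7, 0.1, 10.1]
opening: 0.0225
```

servo_tool --motion '[[[-0.2,0,0],[0,0,0],0],[[-0.3,0,0],[0,0,0],0],[[-0.5,0,0],[0,0,0],0],[[-0.5,0,0],[0,0,0],0],[[-0.5,0,0],[0,0,0],0],[[0,0,0],[0,0,0],0],[[0,0,0],[0,0,0],0]]'

```text
time: 5.7
ee_pos: [0.4468, 0.0252, 0.1039]
tcp_rot: [[0.001, 1.0, -0.025], [-0.0, -0.025, -1.0], [-1.0, 0.001, 0.0]]
force: [-0.4, 0.9, -0.9]
opening: 0.0223
```

```bash
python3 plan.py .447 .025 .104 -1.4; python3 -c "
from h import *
for n in ('top','scene'): grab(n,'c')
a=load('scene','c')[0][160:290,200:330,::-1]; b=load('top','c')[0][190:290,215:335,::-1]
cv2.imwrite('pics/c_c.png',np.hstack([cv2.resize(a,(400,400)),cv2.resize(b,(400,400))]))"
```

```text
t 5.7 pos [0.4468 0.0252 0.1039] open 0.0223 F [-0.42  0.87 -0.9 ] T [0.06 0.01 0.03]
yaw now -1.43 tilt tool x [ 0.001 -0.    -1.   ] turn units (tool) [-0.006  0.    -0.013]
shift units now-axes [-0.002  0.004  0.004]  after-turn axes [-0.002  0.004  0.004]
j [ -2.7  22.9 116.3   0.   40.8  -1.3]
```

View pics/c_c.png

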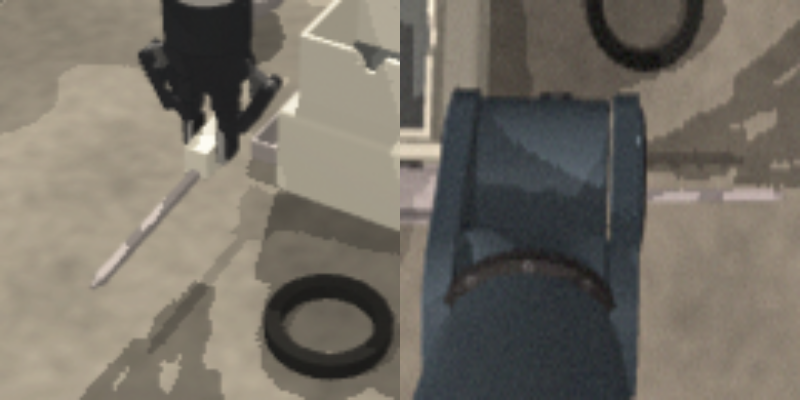

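The shaft is held and lifted, with its tip at about (93,285) in the scene crop. I'll measure the bar relative to the tool from the clouds, checking pitch, yaw and tip.

```bash
cat > bar.py <<'E'
import sys
from h import *
tag=sys.argv[1]
s=ctrl.get_state(); R=s['tcp_rot']; p=s['ee_pos']
for n in('top','scene'):
    im,d=load(n,tag); W=cloud(n,d); L=(W-p)@R   # tool coords x fwd(down) y jaw z along bar
    m=(L[:,:,2]>.035)&(L[:,:,2]<.21)&(np.abs(L[:,:,1])<.02)&(np.abs(L[:,:,0]-.018)<.018)
    q=L[m]; 
    if len(q)<8: print(n,'few',len(q)); continue
    ky=np.polyfit(q[:,2],q[:,1],1); kx=np.polyfit(q[:,2],q[:,0],1)
    print(n,len(q),'zmax',q[:,2].max().round(4),'y at .11',np.polyval(ky,.11).round(4),'slope',ky[0].round(4),'| x(down) at .11',np.polyval(kx,.11).round(4),'slope',kx[0].round(4))
    # colour-independent tip pixel
    v,u=np.nonzero(m); k=np.argmax(L[m][:,2]); print('  tip px',u[k],v[k])
E
python3 bar.py c
```

```text
top 124 zmax 0.1929 y at .11 0.0004 slope 0.0026 | x(down) at .11 0.0153 slope 0.0101
  tip px 329 239
scene 205 zmax 0.1932 y at .11 0.003 slope 0.003 | x(down) at .11 0.0172 slope 0.0074
  tip px 229 253
```

```bash
python3 - <<'E'
from h import *
# rack frame yaw y axis 80deg
for n in('top','scene'):
    im,d=load(n,'a'); W=cloud(n,d); hs=cv2.cvtColor(im,cv2.COLOR_RGB2HSV)
    near=np.hypot(W[:,:,0]-.559,W[:,:,1]+.2885)<.06
    m=near&(W[:,:,2]>.062)&(W[:,:,2]<.072)&(hs[:,:,2]<70); q=W[m]; print(n,m.sum(),q.mean(0).round(4))
    a=np.radians(80); ux=np.array([np.sin(a),-np.cos(a)]); uy=np.array([np.cos(a),np.sin(a)])
    l=(q[:,:2]-[.5595,-.2885]); X=l@ux; Y=l@uy
    for lo,hi in((-30,-9.5),(-9.5,9.5),(9.5,30)):
        k=(Y*1e3>lo)&(Y*1e3<hi); print('  slot',k.sum(),(X[k].mean()*1e3).round(1),(Y[k].mean()*1e3).round(1),'xr',(X[k].min()*1e3).round(1),(X[k].max()*1e3).round(1))
    # side walls >17 in x
    w=near&(hs[:,:,1]>100)&(hs[:,:,2]>80)&(np.abs(W[:,:,2]-.04)<.003); q=W[w]; l=q[:,:2]-[.5595,-.2885]; X=l@ux*1e3;Y=l@uy*1e3
    for r in [(-50,0),(0,50)]:
        k=(X>r[0])&(X<r[1]); print('  wall X',k.sum(),X[k].min().round(1),X[k].max().round(1),'Y',Y[k].min().round(1),Y[k].max().round(1))
E
```

```text
top 117 [ 0.5564 -0.289   0.0654]
  slot 41 -3.4 -18.4 xr -18.9 14.7
  slot 40 -1.6 -0.1 xr -20.2 16.0
  slot 36 -4.1 17.8 xr -20.7 12.8
  wall X 38 -33.4 -19.0 Y -29.6 29.9
  wall X 38 17.4 33.0 Y -31.3 29.4
scene 183 [ 0.5607 -0.2897  0.0649]
  slot 62 1.0 -18.3 xr -14.5 15.3
  slot 64 1.8 -0.6 xr -14.9 16.7
  slot 57 1.3 17.6 xr -15.3 18.4
  wall X 19 -30.3 -15.2 Y -29.9 17.3
  wall X 88 19.0 35.6 Y -30.2 31.1
```

```bash
python3 plan.py .6015 -.0422 .104 -10
```

```text
t 5.8 pos [0.4463 0.0252 0.103 ] open 0.0223 F [-0.15 -0.11 -1.77] T [0.08 0.03 0.06]
yaw now -1.43 tilt tool x [-1.1e-03  1.0e-04 -1.0e+00] turn units (tool) [1.87e+00 1.00e-03 1.30e-02]
shift units now-axes [-0.03   3.92   1.587]  after-turn axes [-0.025  4.112  0.985]
j [ -2.7  23.  116.3   0.   40.8  -1.3]
```

servo_tool --motion '[[[0,0,0],[0.6,0,0],0],[[0,0,0],[0.7,0,0],0],[[0,0,0],[0.57,0,0],0],[[0,0.4,0.09],[0,0,0],0],[[0,0.7,0.17],[0,0,0],0],[[0,0.7,0.17],[0,0,0],0],[[0,0.7,0.17],[0,0,0],0],[[0,0.7,0.17],[0,0,0],0],[[0,0.6,0.15],[0,0,0],0],[[0,0.31,0.065],[0,0,0],0],[[0,0,0],[0,0,0],0],[[0.4,0,0],[0,0,0],0],[[0.5,0,0],[0,0,0],0],[[0.25,0,0],[0,0,0],0],[[0,0,0],[0,0,0],0],[[0,0,0],[0,0,0],0]]'

```text
time: 7.4
ee_pos: [0.6016, -0.042, 0.0574]
tcp_rot: [[-0.0, 0.985, -0.173], [0.0, -0.173, -0.985], [-1.0, -0.0, 0.0]]
force: [-0.2, -0.5, -0.8]
opening: 0.0223
```

```bash
python3 -c "
from h import *
for n in ('top','scene'): grab(n,'d')
a=load('scene','d')[0][230:360,200:330,::-1]; b=load('top','d')[0][150:250,280:400,::-1]
cv2.imwrite('pics/d_c.png',np.hstack([cv2.resize(a,(400,400)),cv2.resize(b,(400,400))]))"; python3 bar.py d;  python3 plan.py .6015 -.0422 .058 -10; 
```

```text
top 102 zmax 0.1931 y at .11 -0.0018 slope 0.0088 | x(down) at .11 0.0174 slope 0.0024
  tip px 347 197
scene 234 zmax 0.1926 y at .11 0.0024 slope 0.0016 | x(down) at .11 0.018 slope -0.0028
  tip px 263 302
t 7.5 pos [ 0.6022 -0.0421  0.0582] open 0.0226 F [-1.    0.05 -1.47] T [0.05 0.02 0.  ]
yaw now -9.99 tilt tool x [ 1.1e-03 -2.0e-04 -1.0e+00] turn units (tool) [ 0.003  0.    -0.013]
shift units now-axes [ 0.004 -0.016  0.004]  after-turn axes [ 0.004 -0.016  0.004]
j [-8.4 39.6 93.7 -0.  46.6  1.6]
```

View pics/d_c.png

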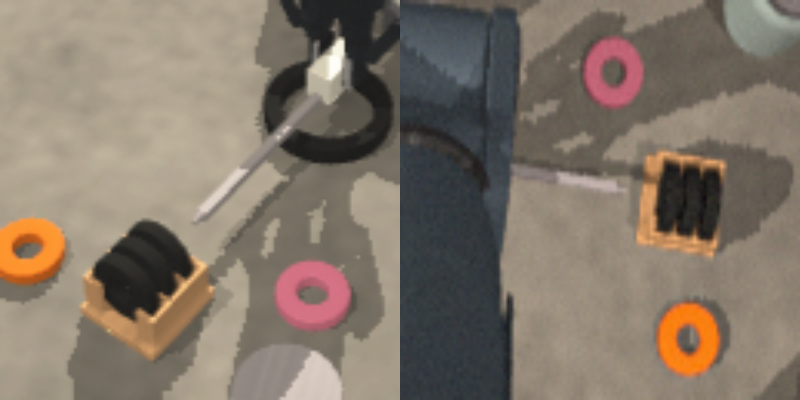

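servo_tool --motion '[[[0,0,0.3],[0,0,0],0],[[0,0,0.3],[0,0,0],0],[[0,0,0.3],[0,0,0],0],[[0,0,0.3],[0,0,0],0]]'

```text
time: 7.9
ee_pos: [0.5933, -0.091, 0.0576]
tcp_rot: [[0.0, 0.985, -0.174], [-0.0, -0.174, -0.985], [-1.0, 0.0, 0.0]]
force: [1.0, 1.1, -1.3]
opening: 0.0227
```

servo_tool --motion '[[[0,0,0.3],[0,0,0],0],[[0,0,0.3],[0,0,0],0],[[0,0,0.3],[0,0,0],0]]'

```text
time: 8.2
ee_pos: [0.5871, -0.126, 0.0575]
tcp_rot: [[0.0, 0.985, -0.174], [-0.0, -0.174, -0.985], [-1.0, 0.0, 0.0]]
force: [0.3, -0.4, -0.8]
opening: 0.0229
```

```bash
python3 -c "
from h import *
for n in ('top','scene'): grab(n,'e')
a=load('scene','e')[0][250:360,200:310,::-1]; b=load('top','e')[0][150:250,300:400,::-1]
cv2.imwrite('pics/e_c.png',np.hstack([cv2.resize(a,(400,400)),cv2.resize(b,(400,400))]))";  python3 plan.py .578 -.1802 .058 -10; 
```

```text
t 8.3 pos [ 0.587  -0.1264  0.0575] open 0.0227 F [-0.86 -0.3  -0.55] T [ 0.11 -0.03 -0.03]
yaw now -10.08 tilt tool x [ 0.e+00 -2.e-04 -1.e+00] turn units (tool) [-0.017  0.002 -0.001]
shift units now-axes [-0.013  0.013  1.363]  after-turn axes [-0.013  0.011  1.363]
j [-16.6  39.5  94.1  -0.   46.4  -6.5]
```

View pics/e_c.png

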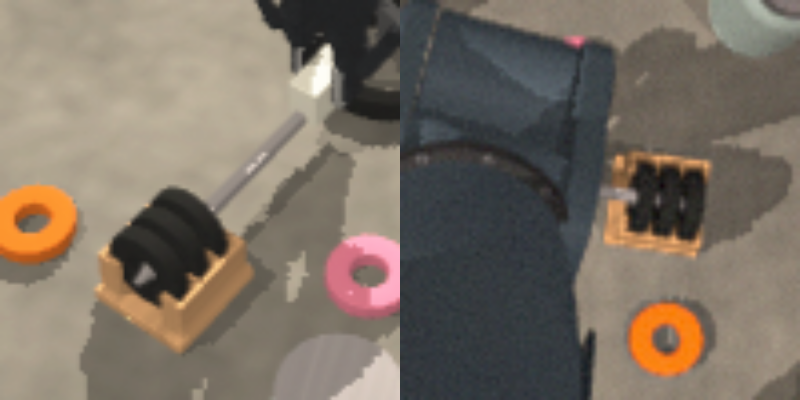

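The tip now shows in the hole of the nearest ring (scene crop (145,275)), so all three are threaded with no contact force. I'll advance to the mid point.

servo_tool --motion '[[[0,0,0.35],[0,0,0],0],[[0,0,0.35],[0,0,0],0],[[0,0,0.35],[0,0,0],0],[[0,0,0.31],[0,0,0],0],[[0,0,0],[0,0,0],0],[[0,0,0],[0,0,0],0],[[0,0,0],[0,0,0],0],[[0,0,0],[0,0,0],0]]'

```text
time: 9.1
ee_pos: [0.5779, -0.178, 0.0575]
tcp_rot: [[-0.0, 0.985, -0.173], [0.0, -0.173, -0.985], [-1.0, -0.0, -0.0]]
force: [0.5, 0.5, -0.7]
opening: 0.0227
```

servo_tool --motion '[[[-0.1,0,0],[0,0,0],0],[[-0.2,0,0],[0,0,0],0],[[-0.3,0,0],[0,0,0],0],[[-0.3,0,0],[0,0,0],0],[[-0.3,0,0],[0,0,0],0],[[-0.3,0,0],[0,0,0],0],[[-0.3,0,0],[0,0,0],0],[[-0.3,0,0],[0,0,0],0],[[-0.3,0,0],[0,0,0],0],[[-0.2,0,0],[0,0,0],0],[[-0.1,0,0],[0,0,0],0],[[0,0,0],[0,0,0],0]]'

```text
time: 10.3
ee_pos: [0.578, -0.1785, 0.1659]
tcp_rot: [[0.001, 0.985, -0.174], [-0.0, -0.174, -0.985], [-1.0, 0.001, 0.0]]
force: [-0.2, 0.5, -2.0]
opening: 0.0224
```

```bash
python3 -c "
from h import *
for n in ('top','scene'): grab(n,'f')
a=load('scene','f')[0][210:350,190:330,::-1]; b=load('top','f')[0][140:260,280:400,::-1]
cv2.imwrite('pics/f_c.png',np.hstack([cv2.resize(a,(400,400)),cv2.resize(b,(400,400))]))";  python3 plan.py .578 -.1802 .158 -10; python3 bar.py f
```

```text
t 10.4 pos [ 0.5777 -0.1784  0.1651] open 0.0227 F [-0.66 -0.38 -1.99] T [ 0.14  0.04 -0.04]
yaw now -9.99 tilt tool x [-6.e-04  3.e-04 -1.e+00] turn units (tool) [ 0.001 -0.002  0.008]
shift units now-axes [0.177 0.016 0.043]  after-turn axes [0.177 0.016 0.043]
j [-21.6  31.1  90.6   0.   58.3 -11.6]
top 80 zmax 0.1944 y at .11 -0.0024 slope 0.0316 | x(down) at .11 0.0025 slope 0.2113
  tip px 404 199
scene 631 zmax 0.1934 y at .11 0.0031 slope -0.0075 | x(down) at .11 0.0113 slope 0.039
  tip px 216 312
```

View pics/f_c.png

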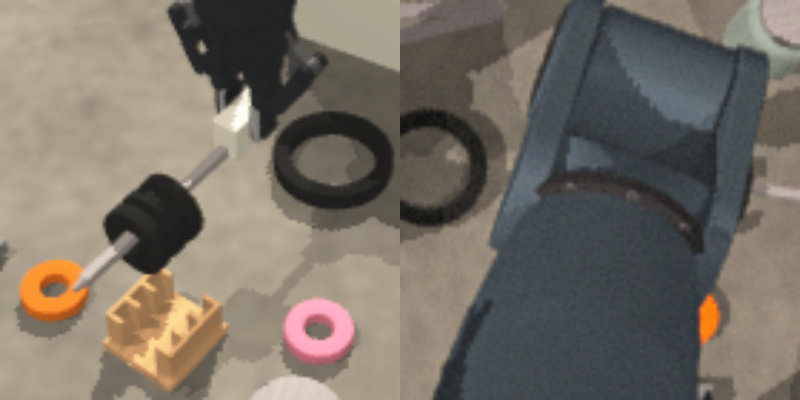

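All three rings are off the rack and on the bar. Before carrying, I'll check the seat from the notch pixels.

```bash
python3 - <<'E'
from h import *
P=onplane('scene',[[337.6,163.3],[320.4,182.6]],.147); print(P.round(4),P.mean(0).round(4))
for n in('top','scene'):
    im,d=load(n,'a'); W=cloud(n,d); z=W[:,:,2]
    for nm,y0 in(('+y',.182+.0575),('-y',.182-.0575)):
        m=(np.abs(W[:,:,1]-y0)<.008)&(W[:,:,0]>.49)&(W[:,:,0]<.63)&(z>.155)&(z<.17); x=np.sort(W[m][:,0]); g=np.diff(x); k=np.argsort(g)[-2:]
        print(n,nm,len(x),[(x[i].round(4),x[i+1].round(4)) for i in k], 'span',x.min().round(4),x.max().round(4))
# predicted seat notches in pictures
a=np.radians(87.5); u=np.array([np.cos(a),np.sin(a),0]); S=np.array([.558,.182,.147])
for n in('top','scene'): print(n,proj(n,np.array([S+u*.0575,S-u*.0575])).round(1))
E
python3 plan.py .5628 .292 .28 -2.5
```

```text
[[0.5621 0.2452 0.147 ]
 [0.5562 0.1285 0.147 ]] [0.5592 0.1868 0.147 ]
top +y 127 [(np.float64(0.548), np.float64(0.5514)), (np.float64(0.5514), np.float64(0.5697))] span 0.4901 0.6294
top -y 111 [(np.float64(0.534), np.float64(0.537)), (np.float64(0.543), np.float64(0.5626))] span 0.4907 0.6272
scene +y 146 [(np.float64(0.5165), np.float64(0.5193)), (np.float64(0.5502), np.float64(0.5714))] span 0.491 0.6206
scene -y 173 [(np.float64(0.5644), np.float64(0.5674)), (np.float64(0.5459), np.float64(0.5644))] span 0.4909 0.6271
top [[182.8 197.1]
 [224.6 198.1]]
scene [[336.4 164.1]
 [319.6 183.3]]
t 10.4 pos [ 0.5777 -0.1784  0.1651] open 0.0227 F [-0.66 -0.38 -1.99] T [ 0.14  0.04 -0.04]
yaw now -9.99 tilt tool x [-6.e-04  3.e-04 -1.e+00] turn units (tool) [-1.635 -0.002  0.008]
shift units now-axes [ -2.87   -2.408 -11.517]  after-turn axes [ -2.873  -0.884 -11.733]
j [-21.6  31.1  90.6   0.   58.3 -11.6]
```

servo_tool --motion '[[[-0.3,0,0],[-0.2,0,0],0],[[-0.5,0,0],[-0.3,0,0],0],[[-0.5,0,0],[-0.3,0,0],0],[[-0.5,0,0],[-0.3,0,0],0],[[-0.5,0,0],[-0.27,0,0],0],[[-0.4,0,0],[-0.2,0,0],0],[[-0.17,0,0],[0,0,0],0],[[0,0,0],[0,0,0],0]]'

```text
time: 11.2
ee_pos: [0.5781, -0.1785, 0.2812]
tcp_rot: [[0.001, 0.999, -0.049], [-0.001, -0.049, -0.999], [-1.0, 0.001, 0.0]]
force: [0.6, -0.0, -3.0]
opening: 0.0226
```

```bash
python3 plan.py .563 .293 .28 -2.8
```

```text
t 11.2 pos [ 0.5781 -0.1785  0.2812] open 0.0226 F [ 0.63 -0.03 -2.97] T [ 0.23 -0.03 -0.03]
yaw now -2.8 tilt tool x [ 1.3e-03 -5.0e-04 -1.0e+00] turn units (tool) [-0.001  0.006 -0.017]
shift units now-axes [  0.023  -0.953 -11.756]  after-turn axes [  0.03   -0.952 -11.756]
j [-21.6  24.2  84.1  -0.   71.6 -18.8]
```

servo_tool --motion '[[[0,-0.1,-0.15],[0,0,0],0],[[0,-0.1,-0.3],[0,0,0],0],[[0,-0.1,-0.45],[0,0,0],0],[[0,-0.1,-0.6],[0,0,0],0],[[0,-0.1,-0.7],[0,0,0],0],[[0,-0.1,-0.7],[0,0,0],0],[[0,-0.1,-0.7],[0,0,0],0],[[0,-0.1,-0.7],[0,0,0],0],[[0,-0.15,-0.7],[0,0,0],0],[[0,0,-0.7],[0,0,0],0],[[0,0,-0.7],[0,0,0],0],[[0,0,-0.7],[0,0,0],0],[[0,0,-0.7],[0,0,0],0],[[0,0,-0.7],[0,0,0],0],[[0,0,-0.7],[0,0,0],0],[[0,0,-0.7],[0,0,0],0],[[0,0,-0.7],[0,0,0],0],[[0,0,-0.6],[0,0,0],0],[[0,0,-0.4],[0,0,0],0],[[0,0,-0.15],[0,0,0],0]]'

```text
time: 13.2
ee_pos: [0.562, 0.2946, 0.28]
tcp_rot: [[-0.001, 0.999, -0.047], [-0.0, -0.047, -0.999], [-1.0, -0.001, 0.0]]
force: [0.0, -0.8, -1.8]
opening: 0.0228
```

servo_tool --motion '[[[0,0,0],[0,0,0],0],[[0,0,0],[0,0,0],0]]'

```text
time: 13.4
ee_pos: [0.5627, 0.2922, 0.2802]
tcp_rot: [[-0.0, 0.999, -0.049], [-0.0, -0.049, -0.999], [-1.0, -0.0, 0.0]]
force: [-0.0, -0.4, -2.2]
opening: 0.0222
```

```bash
python3 -c "
from h import *
for n in ('top','scene'): grab(n,'g')
a=load('scene','g')[0][80:240,260:420,::-1]; b=load('top','g')[0][120:260,130:270,::-1]
cv2.imwrite('pics/g_c.png',np.hstack([cv2.resize(a,(400,400)),cv2.resize(b,(400,400))]))";  python3 plan.py .563 .293 .28 -2.8;python3 bar.py g
```

```text
t 13.5 pos [0.5629 0.292  0.2804] open 0.0226 F [-1.19 -0.14 -1.45] T [ 0.1  -0.02  0.03]
yaw now -2.86 tilt tool x [-0.e+00 -1.e-04 -1.e+00] turn units (tool) [-0.012  0.002  0.   ]
shift units now-axes [ 0.01   0.001 -0.026]  after-turn axes [ 0.01   0.001 -0.026]
j [23.2 27.5 79.2 -0.  73.3 26.1]
top 470 zmax 0.1941 y at .11 -0.0009 slope 0.0089 | x(down) at .11 0.0116 slope 0.0151
  tip px 229 193
scene 293 zmax 0.1965 y at .11 0.0026 slope -0.0082 | x(down) at .11 0.0108 slope 0.0786
  tip px 318 151
```

View pics/g_c.png

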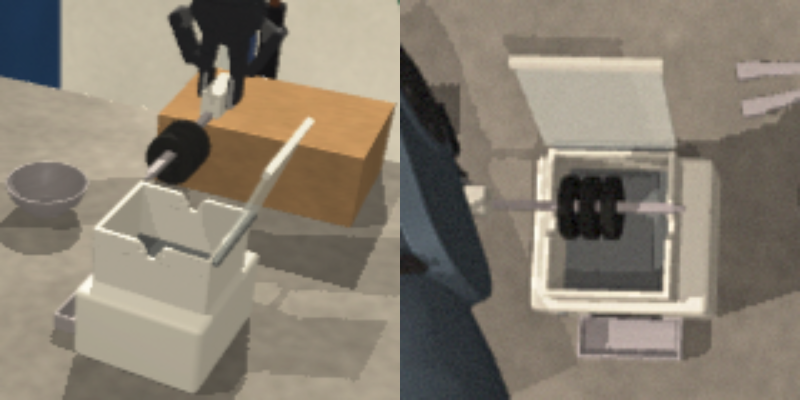

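servo_tool --motion '[[[0.2,0,0],[0,0,0],0],[[0.3,0,0],[0,0,0],0],[[0.3,0,0],[0,0,0],0],[[0.3,0,0],[0,0,0],0],[[0.3,0,0],[0,0,0],0],[[0.3,0,0],[0,0,0],0],[[0.3,0,0],[0,0,0],0],[[0.2,0,0],[0,0,0],0],[[0.1,0,0],[0,0,0],0],[[0,0,0],[0,0,0],0],[[0,0,0],[0,0,0],0]]'

```text
time: 14.6
ee_pos: [0.563, 0.2929, 0.1887]
tcp_rot: [[0.001, 0.999, -0.049], [0.0, -0.049, -0.999], [-1.0, 0.001, -0.0]]
force: [0.8, 0.4, -1.9]
opening: 0.0225
```

```bash
python3 -c "
from h import *
for n in ('top','scene'): grab(n,'i')
a=load('scene','i')[0][110:230,270:390,::-1]; b=load('top','i')[0][160:250,160:250,::-1]
cv2.imwrite('pics/i_c.png',np.hstack([cv2.resize(a,(400,400)),cv2.resize(b,(400,400))]))";  python3 plan.py .563 .293 .17 -2.8;python3 bar.py i
```

```text
t 14.7 pos [0.5631 0.2929 0.1889] open 0.0228 F [-0.48  0.14 -1.58] T [0.13 0.02 0.03]
yaw now -2.8 tilt tool x [ 9.e-04  4.e-04 -1.e+00] turn units (tool) [ 0.001 -0.006 -0.011]
shift units now-axes [ 0.472 -0.003 -0.001]  after-turn axes [ 0.472 -0.002 -0.001]
j [23.3 32.4 84.6  0.  62.9 26.1]
top 435 zmax 0.1944 y at .11 -0.0002 slope 0.0027 | x(down) at .11 0.0139 slope -0.0069
  tip px 233 198
scene 316 zmax 0.1959 y at .11 0.0033 slope -0.0515 | x(down) at .11 0.0132 slope 0.0772
  tip px 317 181
```

View pics/i_c.png

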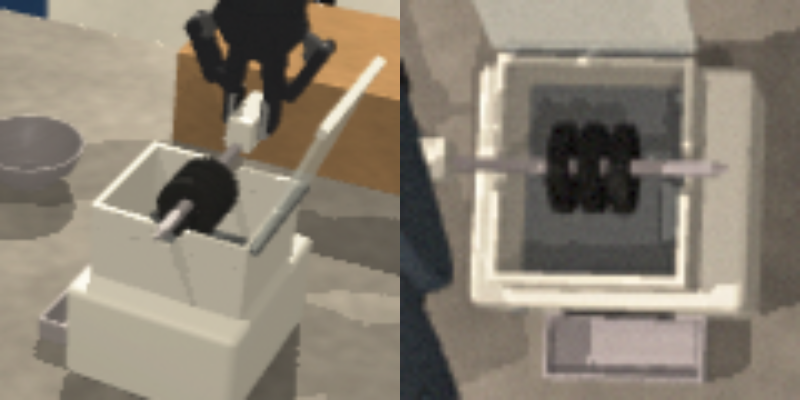

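servo_tool --motion '[[[0.1,0,0],[0,0,0],0],[[0.1,0,0],[0,0,0],0],[[0.1,0,0],[0,0,0],0],[[0.05,0,0],[0,0,0],0],[[0,0,0],[0,0,0],0],[[0,0,0],[0,0,0],0]]'

```text
time: 15.3
ee_pos: [0.5629, 0.2928, 0.1743]
tcp_rot: [[0.0, 0.999, -0.049], [-0.0, -0.049, -0.999], [-1.0, 0.0, 0.0]]
force: [0.6, -0.4, -1.8]
opening: 0.0229
```

servo_tool --motion '[[[0.06,0,0],[0,0,0],0],[[0.06,0,0],[0,0,0],0],[[0,0,0],[0,0,0],0],[[0,0,0],[0,0,0],0]]'

```text
time: 15.7
ee_pos: [0.5631, 0.293, 0.1707]
tcp_rot: [[0.001, 0.999, -0.049], [0.0, -0.049, -0.999], [-1.0, 0.001, -0.0]]
force: [-1.7, 0.4, 9.4]
opening: 0.0228
```

```bash
python3 -c "
from h import *
for n in ('top','scene'): grab(n,'j')
a=load('scene','j')[0][110:230,270:390,::-1]; b=load('top','j')[0][160:250,160:250,::-1]
cv2.imwrite('pics/j_c.png',np.hstack([cv2.resize(a,(400,400)),cv2.resize(b,(400,400))]))";  python3 plan.py .563 .293 .17 -2.8;python3 bar.py j
```

```text
t 15.8 pos [0.5632 0.293  0.1708] open 0.0224 F [-2.05 -0.87  8.12] T [-0.43  0.47 -0.11]
yaw now -2.8 tilt tool x [ 1.5e-03  4.0e-04 -1.0e+00] turn units (tool) [ 0.001 -0.006 -0.018]
shift units now-axes [ 0.02  -0.005  0.001]  after-turn axes [ 0.02  -0.005  0.001]
j [23.3 33.6 85.4 -0.  60.9 26.1]
top 441 zmax 0.1953 y at .11 -0.0004 slope 0.0091 | x(down) at .11 0.0127 slope -0.0048
  tip px 234 199
scene 394 zmax 0.1958 y at .11 0.0021 slope -0.024 | x(down) at .11 0.0135 slope 0.0382
  tip px 316 186
```

View pics/j_c.png

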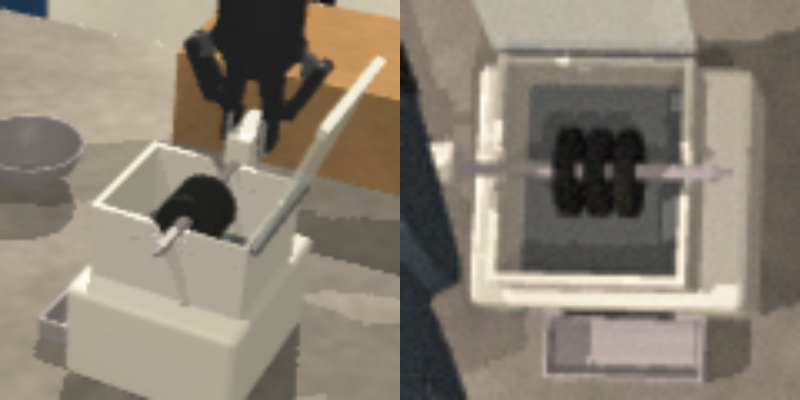

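Contact came at TCP z 0.1707, which puts the bar axis at about 0.151, the seat height. The picture shows the bar in the near notch (scene crop (175,240)). Releasing.

servo_tool --motion '[[[-0.01,0,0],[0,0,0],0.1],[[0,0,0],[0,0,0],0.32],[[0,0,0],[0,0,0],0.4],[[0,0,0],[0,0,0],0.5],[[0,0,0],[0,0,0],0.6],[[0,0,0],[0,0,0],0.7],[[0,0,0],[0,0,0],0.7],[[0,0,0],[0,0,0],0.7],[[0,0,0],[0,0,0],0.7]]'

```text
time: 16.7
ee_pos: [0.5628, 0.2928, 0.1699]
tcp_rot: [[0.0, 0.999, -0.049], [0.0, -0.049, -0.999], [-1.0, 0.0, -0.0]]
force: [0.0, -1.3, -0.4]
opening: 0.0599
```

```bash
python3 -c "
from h import *
for n in ('top','scene'): grab(n,'k')
a=load('scene','k')[0][110:230,270:390,::-1]; b=load('top','k')[0][160:250,160:250,::-1]
cv2.imwrite('pics/k_c.png',np.hstack([cv2.resize(a,(400,400)),cv2.resize(b,(400,400))]))";  python3 plan.py .563 .293 .17 -2.8;python3 bar.py k
```

```text
t 16.8 pos [0.5629 0.2928 0.1699] open 0.0597 F [-0.32 -0.12 -0.39] T [-0.02  0.04 -0.02]
yaw now -2.8 tilt tool x [ 0.  0. -1.] turn units (tool) [-0. -0. -0.]
shift units now-axes [-0.002  0.003 -0.005]  after-turn axes [-0.002  0.003 -0.005]
j [23.3 33.7 85.5 -0.  60.9 26.1]
top 428 zmax 0.195 y at .11 -0.0001 slope 0.0096 | x(down) at .11 0.0122 slope 0.005
  tip px 234 198
scene 386 zmax 0.1929 y at .11 0.0019 slope -0.0248 | x(down) at .11 0.0137 slope 0.0421
  tip px 316 186
```

View pics/k_c.png

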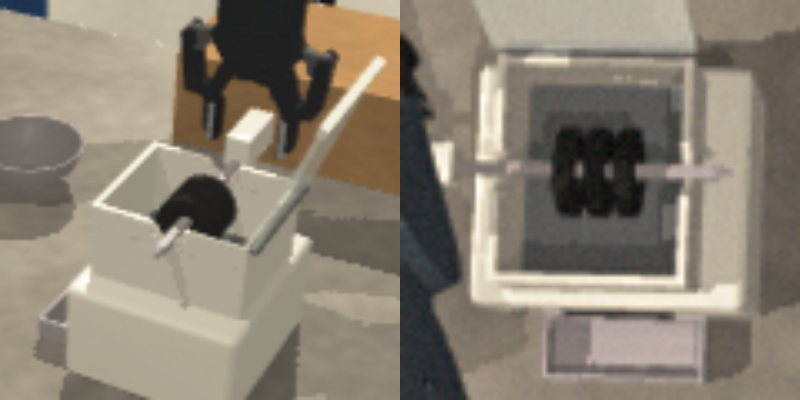

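The shaft stays seated with the jaws open. I'll retreat straight up.

servo_tool --motion '[[[-0.2,0,0],[0,0,0],0.7],[[-0.4,0,0],[0,0,0],0.7],[[-0.6,0,0],[0,0,0],0.7],[[-0.7,0,0],[0,0,0],0.7],[[-0.7,0,0],[0,0,0],0.7],[[-0.7,0,0],[0,0,0],0.7],[[-0.4,0,0],[0,0,0],0.7],[[0,-0.4,-0.3],[0,0,0],0.7],[[0,-0.7,-0.6],[0,0,0],0.7],[[0,-0.7,-0.6],[0,0,0],0.7],[[0,-0.7,-0.6],[0,0,0],0.7],[[0,-0.4,-0.3],[0,0,0],0.7],[[0,0,0],[0,0,0],0.7],[[0,0,0],[0,0,0],0.7],[[0,0,0],[0,0,0],0.7],[[0,0,0],[0,0,0],0.7]]'

```text
time: 18.4
ee_pos: [0.4522, 0.3938, 0.3177]
tcp_rot: [[-0.0, 0.999, -0.05], [-0.0, -0.05, -0.999], [-1.0, -0.0, 0.0]]
force: [-0.3, 0.3, -0.3]
opening: 0.0596
```

```bash
python3 - <<'E'
from h import *
for n in ('top','scene'): grab(n,'l')
a=load('scene','l')[0][110:230,270:390,::-1]; b=load('top','l')[0][155:245,150:240,::-1]
cv2.imwrite('pics/l_c.png',np.hstack([cv2.resize(a,(400,400)),cv2.resize(b,(400,400))]))
s=ctrl.get_state(); print(s['time'],s['ee_pos'],s['force'])
for n in('top','scene'):
    im,d=load(n,'l'); W=cloud(n,d); hs=cv2.cvtColor(im,cv2.COLOR_RGB2HSV)
    x,y,z=W[:,:,0],W[:,:,1],W[:,:,2]
    m=(np.abs(x-.563)<.022)&(y>.255)&(y<.34)&(np.abs(z-.177)<.006)&(hs[:,:,2]>150); print(n,'handle top',m.sum(),W[m].mean(0).round(4),y[m].min().round(4),y[m].max().round(4))
    for lo,hi in((.08,.12),(.246,.262)):
        m=(np.abs(x-.558)<.012)&(y>lo)&(y<hi)&(np.abs(z-.155)<.012); print('  bar',m.sum(),W[m].mean(0).round(4) if m.any() else '')
    m=(np.abs(x-.558)<.04)&(y>.1)&(y<.26)&(z>.1)&(hs[:,:,2]<45)&(z<.18)&(z>.15); print('  rings y',y[m].min().round(3),y[m].max().round(3),'zmax',z[m].max().round(3))
E
```

```text
18.5 [0.45212652 0.39388838 0.31775877] [-0.10107407 -0.98414598  0.12443285]
top handle top 195 [0.5607 0.2925 0.1762] 0.2634 0.3237
  bar 25 [0.5537 0.11   0.1539]
  bar 19 [0.5602 0.2542 0.1548]
  rings y 0.155 0.204 zmax 0.176
scene handle top 91 [0.5646 0.2889 0.1769] 0.2626 0.3221
  bar 18 [0.5573 0.1102 0.1531]
  bar 12 [0.562  0.2526 0.1542]
  rings y 0.154 0.199 zmax 0.174
```

View pics/l_c.png

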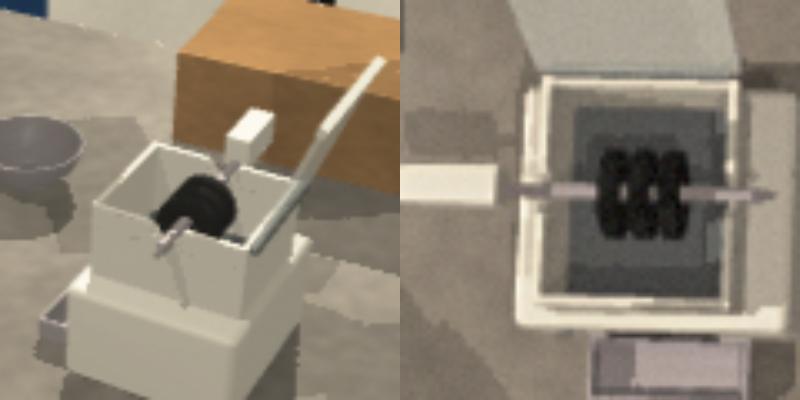

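View pics/l_top.png

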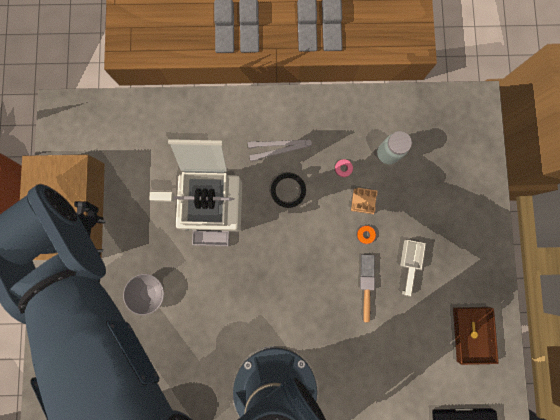

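The bar lies level in both notches: handle top at 0.1765 against 0.177 expected, bar top at 0.1535–0.155 against 0.155. The rings hang at y 0.154–0.204, well inside the hopper (0.127–0.237), and the other objects are where they started. Handing in.

```bash
python3 -c "
from workcell import ctrl; print(ctrl.hand_in())"
```

```text
the job is handed in; nothing more can be done
None
```

I threaded the shaft through all three rings in the rack, lifted them off as one stack, seated the bar in the hopper's two notches and let go. The job is handed in at about 18.5 s of the 64 s allowed; no verdict is reported.

- **Seating:** the bar is level, with its axis about 0.150–0.151 m above the ledge (seat 0.151) and within about 1° of my measured notch line. Its mid point came out within about 3 mm sideways and 3 mm lengthways of the seat.
- **Rings:** all three hang on the bar near the middle of the hopper.
- **Other things:** the jar, scoop, tong, feeding ring, bowl and brush look to be where they started, by eye in the top view only. The arm touches nothing.
- **Forces:** the highest reading I saw was about 10 N, at the grasp, with about 9 N at seating.
- **Disagreements:** the two cameras differed by up to 4 mm in x and y, within the tolerances. The gripper read 22–23 mm on the 24 mm handle, but the grip held throughout.

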